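# Stop the router table, clear it and reset the stop

## Robot

A 6-joint arm with a two-finger parallel gripper is mounted at the origin on the work surface. World frame = base frame: x ahead of the robot, y to its left, z up, the work surface at z = 0. Lengths are in m, angles in rad, forces in N, time in s.
With the tool pointing down it reaches from about 0.275 to 0.825 m from the base axis. Payload 4.9 kg.
Tool frame: the origin (TCP) lies midway between the tips of the shut fingers; the grasp point (between the pads) lies 19 mm behind it (bot.grip_depth is the distance from the TCP to the grasp point, in m); z points along the fingers, y is the line along which they close (so a half turn about z gives the same grasp; the last joint's range is limited). The gripper opens to 85 mm and grips with 20 to 120 N. Pads are 22 mm wide; open, the fingers measure 114 mm over their backs; the gripper's body (76 mm by 85 mm) begins 54 mm behind the grasp point. The pads swing forward as they close: fully open they stand 13 mm farther back than shut.
Start: joints at [1.199, 0.326, -0.193, 1.052, 0, 1.437], TCP at [0.13, 0.535, 0.231] pointing down, gripper open.
Joint ranges: [-2.65, 2.65], [-0.97, 1.79], [-1.3, 1.35], [-1.93, 2.1], [-1.47, 1.37], [-3.14, 3.14]. Speed limits (rad/s): [2.57, 2.57, 3.14, 3.14, 3.14, 3.14].

## Interface

Orientations are given as a unit quaternion [w, x, y, z].
In Python, from cell import bot gives the robot as it stands. Calls block until the motion is done:
- bot.move_pose(position, orientation): joint-space move of the TCP to a pose.
- bot.move_linear(position, speed=0.15, rotation=None, until_force=None): straight line of the TCP; rotation=None keeps the orientation; speed is the mean speed in m/s. With until_force (N) it stops when the force on the tool has changed by that much, and returns True; else False.
- bot.goto_joints(angles): joint-space move.
- bot.set_gripper(opening, grasp_force=None): opening from 0.0 (shut) to 1.0 (fully open); grasp_force is the grip in N (None keeps the last); returns when the fingers have stopped.
- bot.wait(seconds).
- bot.solve_ik(position, orientation): joint angles nearest the present ones, or None.
- bot.camera(name): name is "scene" or "side" or "wrist"; returns the picture (480x640x3 uint8, red, green, blue); there is no depth.
- bot.calibration(name): a dict with "mtx" (3x3 intrinsics, pixels), "extrinsics" (4x4, takes a point from world to camera coordinates); the wrist camera has in their place "hand_eye" (4x4, takes a point from camera to tool coordinates, whose origin is the TCP and whose axes are the flange's). Camera axes: x right, y down, z forward; pixel columns grow to the right and rows downward; lengths in m; the calibration is good to about 2 mm. A picture is of the moment at which its call begins: read the wrist's pose just before it. calibration takes no time and is no camera call.
A pose or a line that the arm cannot do raises bot.PlanningError and nothing moves.
- bot.close_job(): hands the job in; it is judged then, once.
Trained networks look in the newest picture that a camera, given by its name, has taken for a name from the list of things; names that differ only in an ending like _2 or _b are one class to them, and where a whole thing is asked for, a point or a joint stands for the part that bears it (a point fixed in the world has none). Each returns a list of dicts, best first, with "confidence" (0 to 1); they miss things now and then, are a little off and sometimes report something else, mostly with a low value. They report only what shows in the picture. A call takes as long as a camera call.
- bot.search_frame(camera, thing): "bbox" ([left, top, width, height] in pixels, round what is visible of it).
Readings, each from a call of its own:
- bot.read_clock(): time.
- bot.read_joint_positions(): joint angles.
- bot.read_joint_vel(): joint speeds.
- bot.read_joint_efforts(): joint torques, N m.
- bot.read_position(): TCP position.
- bot.read_tool_rot(): TCP orientation.
- bot.read_ft_force(): force on the tool from outside, world axes, zero at the start.
- bot.read_moment(): the same for the moment, N m.
- bot.read_gripper_width(): opening from 0.0 (shut) to 1.0 (fully open).
- bot.read_finger_force(): force on a finger pad.
Only numpy, scipy, OpenCV 4.12 (cv2) and the standard library are available. Lean on these libraries where they do the work, as an engineer would, in place of code of your own. Each camera call takes 0.05 s, during which the arm holds its last target. There are 200 camera calls.

## Task

Push the red mushroom stop of the router table in until it latches, and leave it in while you clear the bed: put the finished wooden blanks into the grey box, scrape all the chips off the bed into the steel tray at its end with the wooden scraper block (the chips are sharp: do not touch them with the fingers), and lay the block back in its rest. Then turn the mushroom head clockwise so that it springs back up, and leave everything else on the bench alone.

Things in the scene. Friction and masses are not known exactly. Their poses are not given: they have to be found in the camera images.
- router: Low fixed router table; place and yaw vary. Origin on the bench under the bed's middle; x away from the robot, y to the chip tray. Flat aluminium bed 50 mm above the bench, clear for x -122 to 122, y -150 to 150 mm. At x 122 to 142 a fence 45 mm high above the bed, at x -130 to -122 a lip 8 mm high; the y ends are open.
- tray (a point): Middle of the inner floor (5 mm above the bench) of the open dark steel chip tray fixed against the bed's +y end; axes as router. Inside 258 (x) by 112 (y) mm, walls 5 mm thick, their tops 36 mm above the bench, 14 mm below the bed: what is pushed over the bed's +y edge (y = 150) drops in.
- stop_top (a point): Middle of the slightly domed top of the red mushroom stop; moves with it, z is its axis. The round head, 40 mm across, 18 mm thick, stands on a 20 mm stem in the middle of a fixed yellow box 80 x 80 x 50 mm high. Raised, its top is 33 and its underside 14 mm above the box; latched, about 8 mm lower.
- stop (a joint): How far the mushroom head is pushed down, m: 0 raised, 0.0115 at the end of its travel. A spring holds it up (2 N, rising to about 5 N: a push of 7 N takes it right down). Pushed past 0.0095 it latches and, let go, rests at about 0.0083 until turned to reset.
- stop_head (a joint): How far the head is turned, rad, clockwise seen from above, 0 to 1.2; a weak spring (0.01 to 0.03 N m) turns it back when let go. When latched, turning beyond about 0.45 frees it; held by the fingers it may stay down until they let go, but let go while turned 0.8 or more it springs up before it turns back.
- rest: Fixed plywood rest for the scraper block, 160 (x) by 80 (y) mm, floor 6 mm thick, with a rim 10 mm high above the floor; the space inside the rim is 152 by 68 mm. Origin underneath in the middle, x along its length; the block's centre is 31 mm above it when the block lies in the rest.
- scraper: Loose scraper block: a square hardwood bar 130 mm long (its x axis) and 50 x 50 mm in section, 0.2 kg, origin at its centre. Any long side may be down.
- crate: Fixed open grey plastic box for the finished blanks, outside 150 (x) by 230 (y) by 35 mm high, walls and floor 5 mm, so inside 140 by 220 mm. Origin underneath in the middle.
- blank1: Finished wooden blank 66 (x) by 36 (y) by 18 mm (z), about 40 g, lying flat on the bed at the start; origin in the middle of its underside as built. May be absent.
- blank2: Finished wooden blank 66 (x) by 36 (y) by 18 mm (z), about 40 g, lying flat on the bed at the start; origin in the middle of its underside as built. May be absent.
- blank3: Finished wooden blank 66 (x) by 36 (y) by 18 mm (z), about 40 g, lying flat on the bed at the start; origin in the middle of its underside as built. May be absent.
- chip1: Loose chip: a sharp-edged dark wood offcut 30 x 22 x 12 mm (x, y, z), about 12 g, lying on the bed at the start; origin in the middle of its underside. May be absent.
- chip2: Loose chip: a sharp-edged dark wood offcut 26 x 18 x 14 mm (x, y, z), about 12 g, lying on the bed at the start; origin in the middle of its underside. May be absent.
- chip3: Loose chip: a sharp-edged dark wood offcut 34 x 16 x 12 mm (x, y, z), about 12 g, lying on the bed at the start; origin in the middle of its underside. May be absent.
- chip4: Loose chip: a sharp-edged dark wood offcut 24 x 24 x 12 mm (x, y, z), about 12 g, lying on the bed at the start; origin in the middle of its underside. May be absent.
- chip5: Loose chip: a sharp-edged dark wood offcut 28 x 20 x 14 mm (x, y, z), about 12 g, lying on the bed at the start; origin in the middle of its underside. May be absent.
- chip6: Loose chip: a sharp-edged dark wood offcut 32 x 20 x 12 mm (x, y, z), about 12 g, lying on the bed at the start; origin in the middle of its underside. May be absent.
- chip7: Loose chip: a sharp-edged dark wood offcut 22 x 18 x 14 mm (x, y, z), about 12 g, lying on the bed at the start; origin in the middle of its underside. May be absent.
- tape: Roll of grey tape lying flat, 90 mm across, 25 mm high; to be left alone. Origin in the middle of its underside.
- screwjar: Screw jar, 60 mm across, 75 mm high; to be left alone. Origin in the middle of its underside.
- glue: Glue bottle, 60 mm across, 150 mm high; to be left alone. Origin in the middle of its underside.

How it is judged:
By the outcome, as a careful person would: the job done as asked, in the order asked, and still so for the second after the job is handed in, with the robot touching nothing.
Of blank1, blank2, blank3 only 2 to 3 are there at a start; the rules pass over those that are not, and their reading is None.
Of chip1, chip2, chip3, chip4, chip5, chip6, chip7 only 4 to 7 are there at a start; the rules pass over those that are not, and their reading is None.
At some moment in a run one of scraper, blank1, blank2, blank3 may be knocked a few centimetres aside while the robot is not near it.
Once in a run the grip may slacken for a moment while it holds something.
It also fails if it takes over 210 s, if anything falls off the work surface, if the arm or the gripper's body presses on something with over 40 N, if the wrist force passes 120 N, or if a joint passes its speed limit or range.

## Working session

There is one attempt and no reset: what is moved stays moved. The work goes in short steps, each a Python script; the robot and the scene stay as the last script left them, time stands still between calls to the robot, and variables do not carry over. Pictures are saved under pics/ and viewed, at most 14 in all, crops included, and the job is handed in when it is done.

```bash
ls; mkdir -p pics
python3 - <<'E'
from cell import bot
import cv2,numpy as np
for c in ("scene","side"):
    im=bot.camera(c); cv2.imwrite(f"pics/{c}0.png",im[...,::-1])
    k=bot.calibration(c); print(c,np.round(k["mtx"],1).tolist(),np.round(k["extrinsics"],4).tolist())
    for t in ("router","stop_top","rest","scraper","crate","blank1","chip1","tape","screwjar","glue"):
        print(t,[(np.round(d["bbox"]).astype(int).tolist(),round(d["confidence"],2)) for d in bot.search_frame(c,t)])
print(bot.calibration("wrist"),bot.read_clock(),bot.read_tool_rot(),bot.grip_depth)
E
```

```text
pics
scene [[550.4, 0.0, 313.2], [0.0, 550.4, 246.3], [0.0, 0.0, 1.0]] [[0.5694, 0.8218, -0.0231, -0.3532], [0.4912, -0.3625, -0.792, -0.1972], [-0.6592, 0.4396, -0.61, 1.5702], [0.0, 0.0, 0.0, 1.0]]
router [([199, 202, 228, 153], 0.55)]
stop_top [([144, 332, 24, 26], 0.77), ([334, 265, 14, 16], 0.16)]
rest [([381, 202, 72, 29], 0.78), ([202, 205, 220, 151], 0.51), ([308, 248, 15, 12], 0.3)]
scraper [([392, 186, 55, 33], 0.6)]
crate [([46, 268, 138, 101], 0.77)]
blank1 [([236, 270, 33, 30], 0.89), ([271, 289, 27, 22], 0.83), ([229, 252, 29, 23], 0.74), ([45, 267, 140, 103], 0.49)]
chip1 [([310, 249, 16, 13], 0.61), ([230, 248, 28, 27], 0.48), ([274, 243, 10, 9], 0.46), ([400, 274, 35, 42], 0.34)]
tape [([328, 180, 35, 31], 0.78)]
screwjar [([402, 276, 34, 40], 0.61)]
glue [([274, 320, 34, 78], 0.91)]
side [[434.9, 0.0, 316.6], [0.0, 434.9, 237.0], [0.0, 0.0, 1.0]] [[0.9736, -0.2274, 0.0168, -0.5575], [-0.146, -0.6783, -0.7201, 0.1592], [0.1752, 0.6987, -0.6936, 0.7979], [0.0, 0.0, 0.0, 1.0]]
router [([230, 180, 194, 180], 0.86), ([266, 256, 13, 11], 0.21)]
stop_top [([388, 391, 28, 3
[... 463 characters left out ...]
0], 0.25)]
screwjar [([367, 180, 32, 37], 0.62)]
glue [([427, 254, 44, 78], 0.84), ([306, 244, 16, 18], 0.16)]
{'mtx': array([[359.78650408,   0.        , 315.99314299],
       [  0.        , 359.78650408, 237.42896777],
       [  0.        ,   0.        ,   1.        ]]), 'hand_eye': array([[-4.89340521e-04, -9.57774708e-01, -2.87519337e-01,
         7.37304697e-02],
       [ 9.99999753e-01, -3.23551332e-04, -6.24135821e-04,
        -5.84776737e-04],
       [ 5.04754240e-04, -2.87519571e-01,  9.57774630e-01,
        -1.42382423e-01],
       [ 0.00000000e+00,  0.00000000e+00,  0.00000000e+00,
         1.00000000e+00]])} 1.1 [1.19182662e-05 1.18600970e-01 9.92941997e-01 1.22660935e-05] 0.0187
```

View pics/scene0.png

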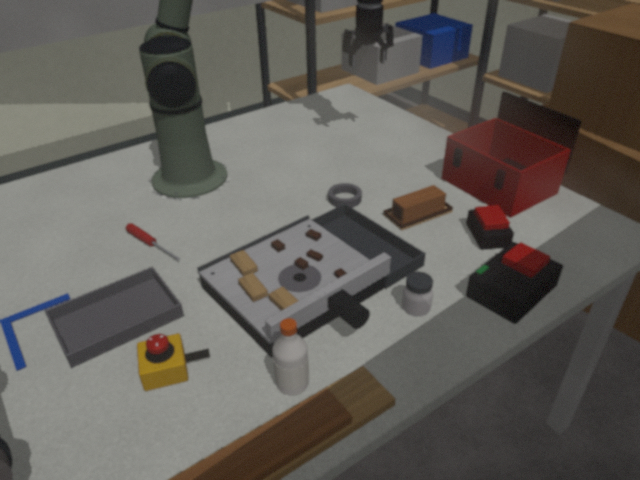

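View pics/side0.png

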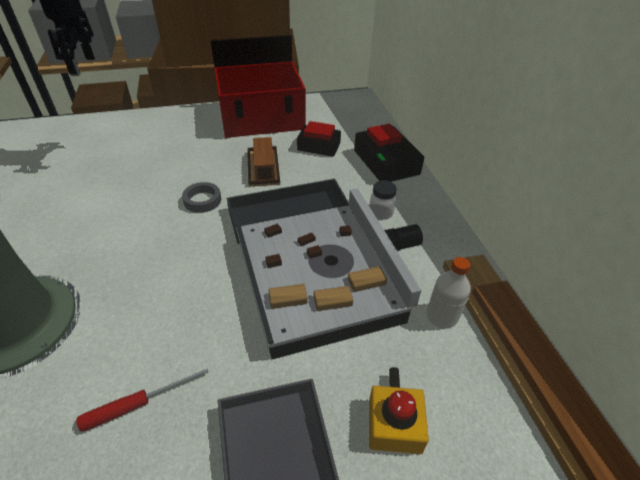

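The pictures show 3 blanks, 5 chips, the stop and crate on the robot's near right, and the scraper in its rest beyond the tray. Next I'll compute rough positions, then take overhead wrist shots.

```bash
cat > h.py <<'E'
from cell import bot
import cv2,numpy as np
from scipy.spatial.transform import Rotation as R
def q2R(q): return R.from_quat(np.roll(q,-1)).as_matrix()
def down(a):
    "tool z down, tool x axis at world yaw a"
    M=np.array([[np.cos(a),np.sin(a),0],[np.sin(a),-np.cos(a),0],[0,0,-1]])
    return np.roll(R.from_matrix(M).as_quat(),1)
def camT(c):
    "returns K, R_cam->world, cam origin"
    k=bot.calibration(c)
    if c=="wrist":
        M=q2R(bot.read_tool_rot());p=np.array(bot.read_position());H=k["hand_eye"]
        return k["mtx"],M@H[:3,:3],p+M@H[:3,3]
    E=k["extrinsics"];return k["mtx"],E[:3,:3].T,-E[:3,:3].T@E[:3,3]
def px2w(T,uv,z):
    K,Rm,o=T;d=Rm@np.linalg.inv(K)@np.array([uv[0],uv[1],1.]);return o+d*(z-o[2])/d[2]
def w2px(T,p):
    K,Rm,o=T;c=K@(Rm.T@(np.array(p)-o));return c[:2]/c[2]
def shot(c,name=None):
    T=camT(c);im=bot.camera(c)
    if name: cv2.imwrite(f"pics/{name}.png",im[...,::-1])
    return T,im
def find(c,t,n=8):
    return [(np.array(d["bbox"]),d["confidence"]) for d in bot.search_frame(c,t)][:n]
E
python3 - <<'E'
from h import *
S=camT("scene");D=camT("side")
f=lambda T,uv,z:np.round(px2w(T,uv,z)[:2],3)
print("bed corners scene",f(S,(200,275),.05),f(S,(328,212),.05),"side",f(D,(241,228),.05),f(D,(272,345),.05))
print("stop",f(S,(158,342),.08),f(D,(402,402),.08))
print("scraper",f(S,(419,204),.03),f(D,(264,160),.04))
print("crate",[f(S,p,.035) for p in((47,316),(153,270),(183,303),(72,360))])
print("glue",f(S,(291,390),0),f(D,(448,325),0),"jar",f(S,(417,310),0),"tape",f(S,(345,195),.01))
print("blanks",[f(D,p,.065) for p in((288,296),(333,298),(367,279))])
print("chips",[f(D,p,.06) for p in((272,231),(306,239),(345,231),(314,252),(273,261))])
print(bot.solve_ik([.5,0,.35],down(0)) ,bot.solve_ik([.5,0,.35],down(np.pi)))
E
```

```text
bed corners scene [ 0.47  -0.182] [0.439 0.17 ] side [0.434 0.116] [ 0.454 -0.179]
stop [ 0.626 -0.332] [ 0.619 -0.33 ]
scraper [0.523 0.391] [0.52  0.373]
crate [array([ 0.386, -0.476]), array([ 0.376, -0.252]), array([ 0.511, -0.242]), array([ 0.531, -0.467])]
glue [ 0.794 -0.168] [ 0.783 -0.176] jar [0.777 0.15 ] tape [0.353 0.288]
blanks [array([ 0.497, -0.096]), array([ 0.574, -0.117]), array([ 0.647, -0.088])]
chips [array([0.496, 0.082]), array([0.56 , 0.044]), array([0.644, 0.051]), array([0.567, 0.005]), array([ 0.485, -0.002])]
[-0.14773684  0.17995047 -0.08498715  1.3058587   0.          2.99385582] [-0.14773684  0.17995047 -0.08498715  1.3058587   0.         -0.14773684]
```

Run:
```python
from h import *
import pickle
out={}
for n,p in (("rest",(.46,.36,.30)),("bed",(.52,0.,.33)),("stop",(.46,-.34,.33))):
    bot.move_pose(p,down(np.pi)); T,im=shot("wrist","w_"+n); out[n]=(T,im)
    for t in {"rest":("rest","scraper"),"bed":("router","blank1","chip1"),"stop":("crate","stop_top")}[n]:
        for b,c in find("wrist",t):
            z={"scraper":.056,"blank1":.068,"chip1":.062,"stop_top":.083,"rest":.016,"crate":.035,"router":.05}[t]
            print(n,t,round(c,2),b.round().astype(int),px2w(T,b[:2]+b[2:]/2,z).round(3)[:2])
pickle.dump(out,open("w.pkl","wb")); print(bot.read_clock())
```

```text
rest rest 0.71 [276 197 136  79] [0.512 0.395]
rest scraper 0.75 [286 222 116  57] [0.516 0.391]
bed router 0.85 [153 100 374 302] [0.59 0.03]
bed router 0.19 [ 16 266  44  28] [ 0.629 -0.353]
bed blank1 0.87 [217 148  34  60] [ 0.499 -0.091]
bed blank1 0.77 [202 218  32  51] [ 0.575 -0.116]
bed blank1 0.68 [230 271  35  55] [ 0.646 -0.085]
bed blank1 0.3 [ 18 264  43  35] [ 0.623 -0.337]
bed chip1 0.89 [379 162  24  32] [0.499 0.085]
bed chip1 0.82 [303 155  17  23] [ 0.485 -0.004]
bed chip1 0.77 [346 213  17  32] [0.559 0.046]
bed chip1 0.73 [345 286  19  20] [0.646 0.049]
bed chip1 0.68 [313 227  17  21] [0.569 0.007]
stop crate 0.67 [196 108 201 125] [ 0.435 -0.364]
stop stop_top 0.67 [306 310  31  24] [ 0.611 -0.333]
5.6833
```

View pics/w_bed.png

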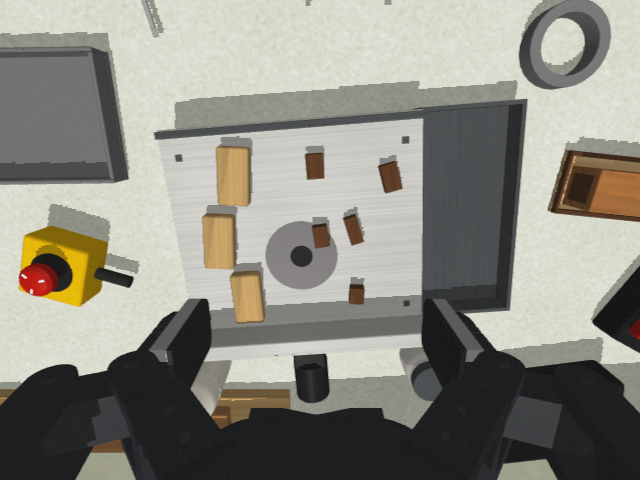

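View pics/w_stop.png

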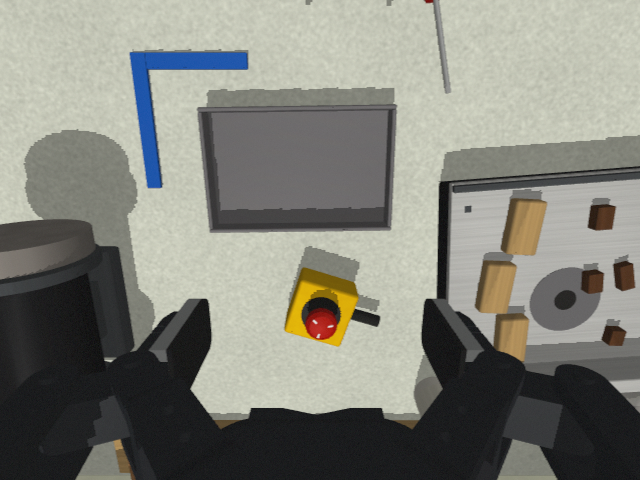

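View pics/w_rest.png

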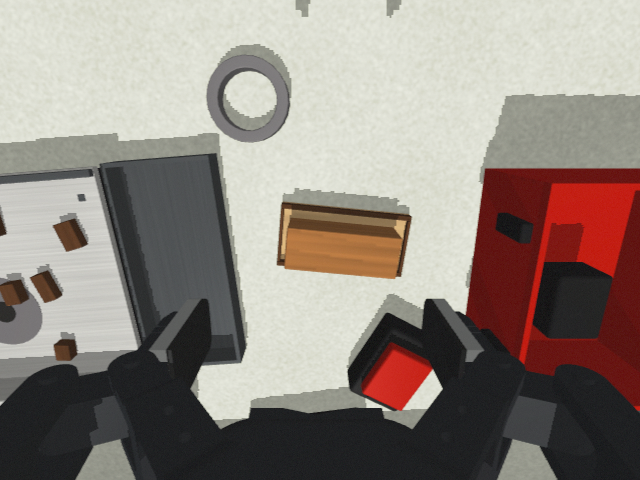

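```bash
cat >> h.py <<'E'
def rects(T,im,kind,z,amin,roi=None):
    "segment by colour, project contours to plane z, return [(cx,cy,L,W,yaw of long side)]"
    hsv=cv2.cvtColor(im,cv2.COLOR_RGB2HSV);h,s,v=[hsv[...,i].astype(int) for i in range(3)]
    m={"blank":(h>8)&(h<28)&(s>60)&(v>140),"scraper":(h>5)&(h<28)&(s>90)&(v>60),
       "chip":((h<14)|(h>170))&(s>90)&(v<130)&(v>25),"red":((h<6)|(h>174))&(s>150)&(v>90),"yellow":(h>20)&(h<32)&(s>150)}[kind]
    m=cv2.morphologyEx(m.astype(np.uint8),cv2.MORPH_OPEN,np.ones((3,3)))
    r=[]
    for c in cv2.findContours(m,cv2.RETR_EXTERNAL,cv2.CHAIN_APPROX_NONE)[0]:
        if cv2.contourArea(c)<amin: continue
        w=np.array([px2w(T,p,z)[:2] for p in c[:,0].astype(float)])*1000
        (cx,cy),(a,b),th=cv2.minAreaRect(w.astype(np.float32));th=np.deg2rad(th)
        if b>a: a,b,th=b,a,th+np.pi/2
        th=(th+np.pi/2)%np.pi-np.pi/2
        r.append([round(x,4) for x in(cx/1e3,cy/1e3,a/1e3,b/1e3,th)])
    return r
E
python3 - <<'E'
from h import *
import pickle
o=pickle.load(open("w.pkl","rb"))
T,im=o["bed"]
for k,z,a in(("blank",.068,600),("chip",.063,100)): print(k,*rects(T,im,k,z,a),sep="\n ")
f=lambda T,p,z:px2w(T,p,z).round(4)[:2]
print("marks",[f(T,p,.05) for p in((178,158),(405,140),(406,303))]," edge+y",f(T,(422.,118),.05),f(T,(424,300),.05),"edge -y",f(T,(156,139),.05),f(T,(188,303),.05))
print("lip/fence",f(T,(156,134),.058),f(T,(421,110),.058),"disc",f(T,(301,256),.05),"tray",f(T,(524,101),.036),f(T,(510,309),.036))
T,im=o["rest"];print("rest",[f(T,p,.016) for p in((284,203),(410,215),(404,277),(278,265))]);print(*rects(T,im,"scraper",.056,800),sep="\n ")
T,im=o["stop"];print("crate",[f(T,p,.035) for p in((199,108),(396,105),(390,230),(211,231))])
print(rects(T,im,"red",.074,150),rects(T,im,"yellow",.05,300))
for c in("scene","side"):
    Tc=camT(c);print(c,[r for r in rects(Tc,cv2.imread(f"pics/{c}0.png")[...,::-1],"red",.074,60) if r[1]<-.25 and r[0]>.55])
E
```

```text
blank
 [0.6464, -0.0856, 0.062, 0.0349, np.float64(0.0574)]
 [0.6108, -0.3172, 0.0774, 0.0767, np.float64(1.2615)]
 [0.5744, -0.1154, 0.0642, 0.0345, np.float64(-0.0443)]
 [0.5152, 0.3453, 0.0593, 0.0473, np.float64(1.4719)]
 [0.497, -0.0936, 0.0643, 0.034, np.float64(-0.0471)]
chip
 [0.6908, 0.4083, 0.0281, 0.0137, np.float64(0.2531)]
 [0.6427, 0.0504, 0.0246, 0.0175, np.float64(0.0009)]
 [0.6158, -0.3276, 0.0385, 0.0192, np.float64(0.5009)]
 [0.567, 0.0058, 0.0273, 0.0172, np.float64(0.1571)]
 [0.5591, 0.0443, 0.035, 0.0144, np.float64(0.3338)]
 [0.5401, 0.3218, 0.0417, 0.0053, np.float64(1.4762)]
 [0.4975, 0.0841, 0.0321, 0.0198, np.float64(0.2951)]
 [0.4852, -0.0016, 0.0273, 0.0185, np.float64(0.0783)]
marks [array([ 0.4777, -0.1584]), array([0.4575, 0.1011]), array([0.6615, 0.117 ])]  edge+y [0.4338 0.1184] [0.6572 0.14  ] edge -y [ 0.4566 -0.181 ] [ 0.6618 -0.1656]
lip/fence [ 0.4511 -0.1769] [0.4258 0.1143] disc [ 0.597  -0.0183] tray [0.415  0.2366] [0.6775 0.2616]
rest [array([0.4698, 0.3214]), array([0.4845, 0.4739]), array([0.5657, 0.4724]), array([0.5494, 0.3118])]
[0.5069, 0.3895, 0.1432, 0.0755, np.float64(1.4701)]
crate [array([ 0.3632, -0.4737]), array([ 0.3598, -0.2482]), array([ 0.5081, -0.2462]), array([ 0.5096, -0.4721])]
[[0.6202, -0.333, 0.0383, 0.0382, np.float64(-1.2145)]] [[0.6094, -0.3322, 0.0952, 0.0823, np.float64(-0.3112)]]
scene [[0.6222, -0.3341, 0.0383, 0.0346, np.float64(0.373)]]
side [[0.6203, -0.3297, 0.0375, 0.0343, np.float64(1.2202)]]
```

Run:
```python
from h import *
q=down(np.pi)
bot.set_gripper(0.)
bot.move_pose([.621,-.332,.13],q)
bot.move_linear([.621,-.332,.090],.1)
r=bot.move_linear([.621,-.332,.068],.02,until_force=12); print(r,bot.read_position(),bot.read_ft_force())
bot.move_linear([.621,-.332,.10],.08)
r=bot.move_linear([.621,-.332,.071],.02,until_force=1.5); print("retouch",r,bot.read_position(),bot.read_ft_force())
bot.move_linear([.621,-.332,.13],.1)
bot.set_gripper(1.0)
bot.move_pose([.50,-.10,.25],q); T,im=shot("wrist")
print(*[b for b in rects(T,im,"blank",.068,600)],sep="\n"); print(bot.read_clock())
```

```text
True [ 0.62126895 -0.3321578   0.07154599] [-0.57824778  0.23769447  5.81470057]
retouch True [ 0.62087575 -0.33192431  0.07395888] [0.70642039 0.27774975 4.36583209]
[0.6468, -0.0857, 0.0613, 0.0341, np.float64(0.0785)]
[0.6079, -0.3198, 0.0753, 0.0752, np.float64(1.2594)]
[0.5746, -0.1159, 0.0628, 0.0341, np.float64(-0.0266)]
[0.497, -0.0935, 0.0636, 0.034, np.float64(-0.0515)]
13.2333
```

```bash
cat >> h.py <<'E'
def look_blanks():
    bot.move_pose([.50,-.08,.25],down(np.pi)); T,im=shot("wrist")
    return [r for r in rects(T,im,"blank",.068,600) if r[2]<.072 and .43<r[0]<.70 and -.19<r[1]<.14]
def pick_blank(b,spot):
    q=down(np.pi+b[4]); x,y=b[:2]
    bot.set_gripper(.75); bot.move_pose([x,y,.13],q); bot.move_linear([x,y,.0515],.12)
    bot.set_gripper(0.,40); w=bot.read_gripper_width()
    bot.move_linear([x,y,.16],.2)
    w2=bot.read_gripper_width(); print("grip",w,w2,bot.read_finger_force())
    if w2<.25: print("lost"); return False
    bot.move_pose([*spot,.14],down(np.pi)); 
    w3=bot.read_gripper_width(); print("at crate",w3)
    hit=bot.move_linear([*spot,.010],.12,until_force=8); print("hit",hit,bot.read_position()[2])
    bot.set_gripper(.62); bot.move_linear([*spot,.16],.2); return w3>.25
E
python3 - <<'E'
from h import *
bs=sorted(look_blanks(),key=lambda r:-r[0]); print(bs)
pick_blank(bs[0],(.437,-.425))
print(look_blanks()); cv2.imwrite("pics/a1.png",bot.camera("wrist")[...,::-1]); print(bot.read_clock())
E
```

```text
[[0.6467, -0.0859, 0.0613, 0.0344, np.float64(0.0657)], [0.5745, -0.1159, 0.0636, 0.034, np.float64(-0.0425)], [0.4969, -0.0939, 0.0637, 0.0347, np.float64(-0.0372)]]
grip 0.41575673818141534 0.4072063035648676 41.444435119628906
at crate 0.4066329819720678
hit False 0.0108008599838669
[[0.5472, -0.157, 0.0634, 0.0338, np.float64(-0.0502)], [0.4967, -0.0938, 0.0642, 0.0349, np.float64(-0.0515)]]
21.925
```

View pics/a1.png

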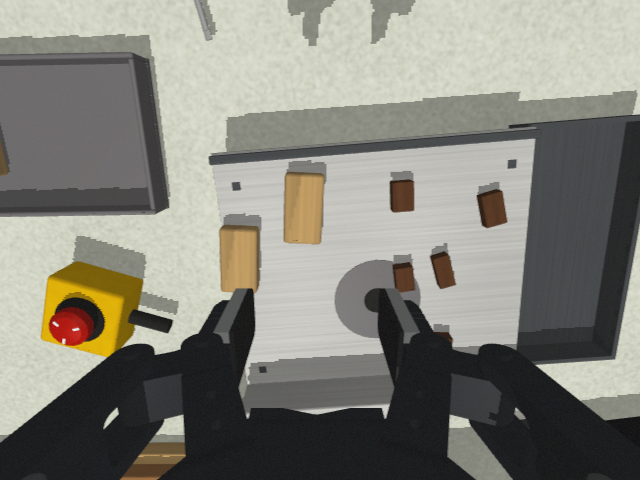

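Blank 1 is in the crate. Blank 2 was knocked to the −y edge of the bed and is still on it, so I'm picking it at the new place, gripping slightly toward its free end.

Run:
```python
from h import *
bs=sorted(look_blanks(),key=lambda r:-r[0]); b=bs[0]; print(bs)
b[0]+=.008
ok=pick_blank(b,(.445,-.36))
bs=look_blanks();print(ok,bs)
if ok and len(bs)==1:
    ok=pick_blank(bs[0],(.437,-.295)); print(ok,look_blanks())
bot.move_pose([.44,-.34,.30],down(np.pi)); T,im=shot("wrist","a2")
print(*rects(T,im,"blank",.023,400),sep="\n"); print(bot.read_clock())
```

```text
[[0.5472, -0.1569, 0.0637, 0.0342, np.float64(-0.0501)], [0.4967, -0.0939, 0.0641, 0.0346, np.float64(-0.0471)]]
grip 0.4107783787263826 0.4103951481871888 40.802199840545654
at crate 0.410794088516576
hit False 0.010716977749658779
True [[0.4969, -0.0939, 0.0638, 0.0349, np.float64(-0.0416)]]
grip 0.4089962692156231 0.41304429910446055 40.03696382045746
at crate 0.41106916949872235
hit False 0.010674017693860668
True []
[0.635, -0.3335, 0.0855, 0.0849, np.float64(1.2574)]
[0.4385, -0.4259, 0.0626, 0.034, np.float64(-0.0003)]
[0.4374, -0.3611, 0.0626, 0.0336, np.float64(-0.0021)]
[0.437, -0.296, 0.0639, 0.0335, np.float64(0.0181)]
37.6833
```

View pics/a2.png

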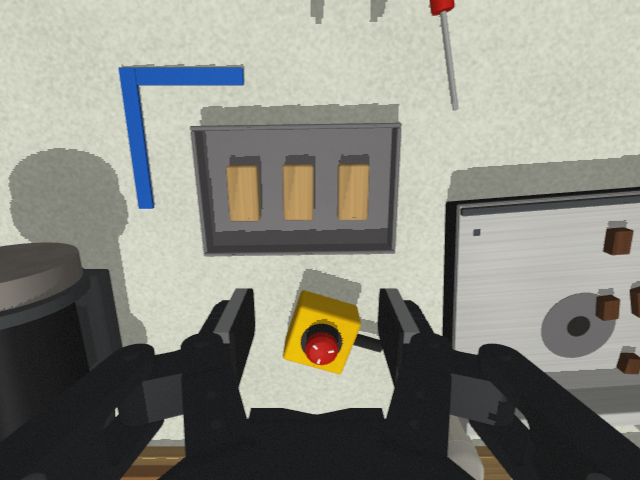

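Run:
```python
from h import *
bot.move_pose([.47,.385,.24],down(np.pi)); T,im=shot("wrist"); print(find("wrist","scraper"))
v=im[...,::-1].copy()
cv2.imwrite("pics/raw_b.png",v)
c=np.array([.5165,.3925]);a=1.472
def box(L,W,z,col):
    M=np.array([[np.cos(a),-np.sin(a)],[np.sin(a),np.cos(a)]])
    P=np.array([w2px(T,[*(c+M@np.array(s)),z]) for s in((L,W),(-L,W),(-L,-W),(L,-W))])
    cv2.polylines(v,[P.round().astype(int)],True,col,1)
box(.065,.025,.056,(0,255,0));box(.08,.04,.016,(255,0,0))
p=w2px(T,[*c,.03]).astype(int);x0,y0=p-[130,100]
cv2.imwrite("pics/b1.png",cv2.resize(v[max(y0,0):y0+200,x0:x0+260],None,fx=3,fy=3));print(x0,y0,bot.read_clock())
```

```text
[(array([252.9, 223. , 139.1,  67.6]), 0.88)]
194 150 40.3583
```

View pics/b1.png

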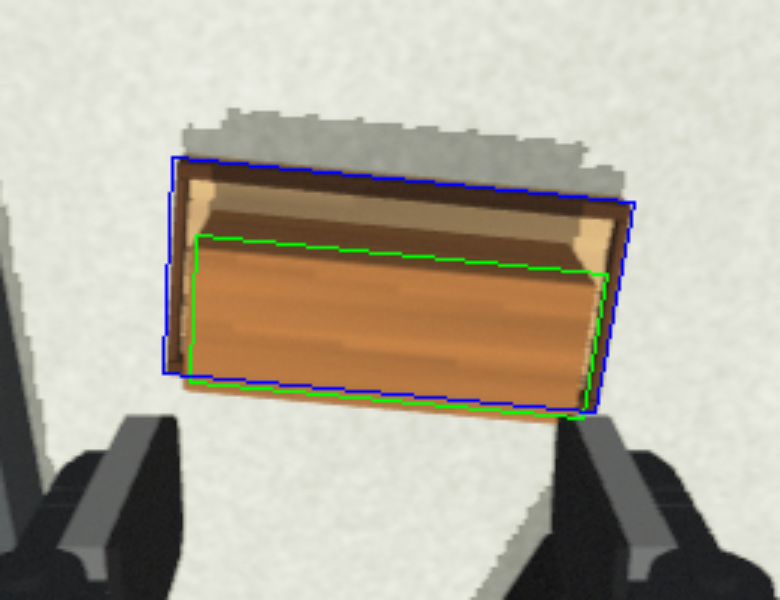

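```bash
cat >> h.py <<'E'
RY=.078;RO=np.array([.5694,-.0216])
def rw(x,y): return RO+np.array([np.cos(RY)*x-np.sin(RY)*y,np.sin(RY)*x+np.cos(RY)*y])
G=(.5195,.390,1.466)   # scraper grasp x,y,yaw
def gw(): return round(bot.read_gripper_width(),3),round(bot.read_finger_force(),1)
def scrape(x,y0=-.075,y1=.148):
    q=down(np.pi+RY)
    bot.move_pose([*rw(x,y0),.11],q); bot.move_linear([*rw(x,y0),.078],.1); print("w",gw())
    h=bot.move_linear([*rw(x,y0),.062],.02,until_force=4); z=bot.read_position()[2]; print("floor",h,z)
    bot.move_linear([*rw(x,y0),z+.001],.02)
    bot.move_linear([*rw(x,y1),z+.001],.08,until_force=40); print("end",bot.read_position(),gw(),bot.read_ft_force())
    bot.move_linear([*rw(x,y1),.13],.15)
    T,im=shot("wrist"); return T,im
E
python3 - <<'E'
from h import *
q=down(np.pi+G[2])
bot.set_gripper(1.); bot.move_pose([G[0],G[1],.13],q); bot.move_linear([G[0],G[1],.024],.12)
bot.set_gripper(0.,90); print(gw()); bot.move_linear([G[0],G[1],.16],.15); print(gw())
T,im=scrape(-.054); cv2.imwrite("pics/s1.png",im[...,::-1]); print(bot.read_clock())
E
```

```text
(0.57, 94.4)
(0.572, 93.6)
w (0.571, 93.6)
floor True 0.06913864182282664
end [0.50407827 0.12155039 0.07014631] (0.572, 93.6) [-0.70911013 -0.04374756 -1.0461307 ]
51.2167
```

View pics/s1.png

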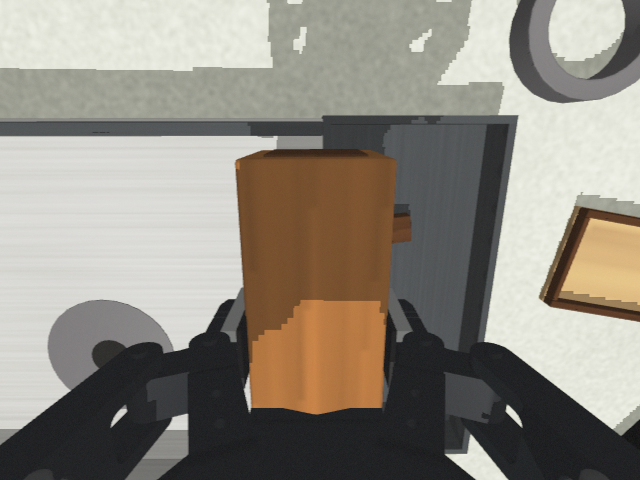

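Run:
```python
from h import *
scrape(.054,-.03)
bot.move_pose([*rw(-.06,-.15),.30],down(np.pi+RY)); T,im=shot("wrist","s2"); print(gw())
print([(b.round(),round(c,2),px2w(T,b[:2]+b[2:]/2,.062).round(3)) for b,c in find("wrist","chip1")])
cv2.imwrite("pics/s2side.png",bot.camera("side")[...,::-1]); print([(b.round(),round(c,2)) for b,c in find("side","chip1")])
print(bot.read_clock())
im2=cv2.imread("pics/s2side.png")[150:400,200:460]
cv2.imwrite("pics/s2c.png",np.hstack([cv2.resize(cv2.imread("pics/s2.png"),(480,360)),cv2.resize(im2,(320,360))]))
```

```text
w (0.568, 93.8)
floor True 0.06917125230277511
end [0.61176818 0.12984436 0.07017337] (0.571, 93.6) [-0.43963929 -0.44542048 -0.96364133]
(0.568, 93.6)
[(array([591., 188.,  32.,  22.]), 0.94, array([0.493, 0.134, 0.062])), (array([592., 162.,   9.,  22.]), 0.67, array([0.468, 0.115, 0.062])), (array([575., 240.,  12.,  19.]), 0.59, array([0.551, 0.123, 0.062])), (array([564., 294.,   4.,  16.]), 0.57, array([0.617, 0.124, 0.062]))]
[]
57.8583
```

View pics/s2c.png

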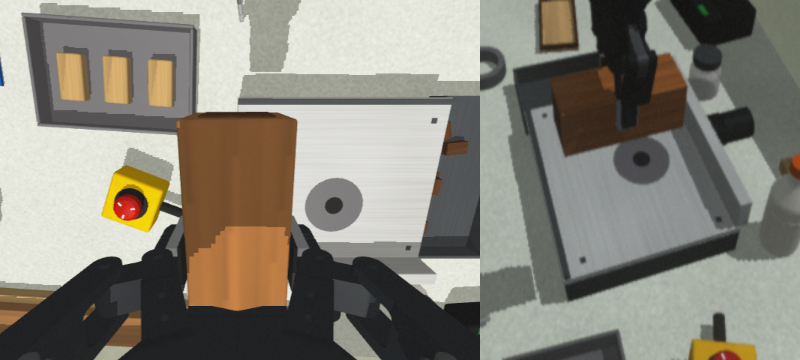

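Run:
```python
from h import *
q=down(np.pi+G[2]);x,y=.518,.391
bot.move_linear([*rw(-.06,-.15),.2],.2)
bot.move_pose([x,y,.14],q);T,im=shot("wrist");print(gw())
bot.move_linear([x,y,.045],.12)
h=bot.move_linear([x,y,.021],.02,until_force=4); print("down",h,bot.read_position()[2],gw())
bot.set_gripper(1.); bot.move_linear([x,y,.14],.15)
bot.move_pose([.47,.30,.27],down(np.pi)); T,im=shot("wrist","r1"); print([(b.round(),round(c,2)) for b,c in find("wrist","scraper")])
print([(px2w(T,b[:2]+b[2:]/2,.012).round(3),round(c,2)) for b,c in find("wrist","chip1")]); print(bot.read_clock())
```

```text
(0.574, 93.5)
down True 0.02519231705298025 (0.569, 94.2)
[(array([336., 214., 133.,  64.]), 0.92)]
[(array([0.568, 0.134, 0.012]), 0.86), (array([0.471, 0.14 , 0.012]), 0.64), (array([0.499, 0.175, 0.012]), 0.57), (array([0.556, 0.15 , 0.012]), 0.56)]
65.2417
```

View pics/r1.png

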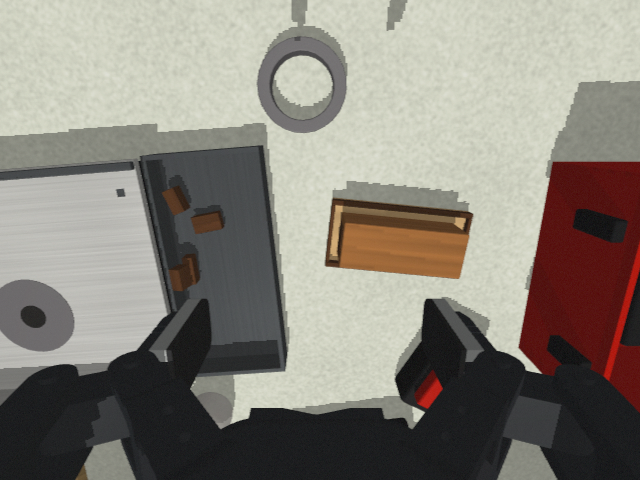

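Run:
```python
from h import *
p=[.621,-.332]
bot.move_pose([*rw(-.06,.10),.32],down(np.pi+RY)); T,im=shot("wrist","t0"); print([(px2w(T,b[:2]+b[2:]/2,.012).round(3),round(c,2)) for b,c in find("wrist","chip1")])
bot.set_gripper(.85); bot.move_pose([*p,.14],down(np.pi+.5)); bot.move_linear([*p,.054],.1)
bot.set_gripper(0.,25); print("grip",gw(),bot.read_ft_force())
bot.move_pose([*p,.054],down(np.pi-.55)); print(bot.read_moment(),bot.read_ft_force(),bot.read_position(),bot.read_joint_positions())
bot.set_gripper(.85); bot.wait(.5)
bot.move_linear([*p,.15],.1)
bot.move_pose([.48,-.33,.30],down(np.pi)); T,im=shot("wrist","t1"); print(rects(T,im,"red",.074,150),rects(T,im,"red",.066,150)); print(bot.read_clock())
cv2.imwrite("pics/t.png",np.hstack([cv2.resize(cv2.imread(f"pics/t{i}.png"),(400,300)) for i in(0,1)]))
```

```text
[(array([0.496, 0.177, 0.012]), 0.94), (array([0.638, 0.155, 0.012]), 0.8), (array([0.566, 0.147, 0.012]), 0.79), (array([0.554, 0.153, 0.012]), 0.67), (array([0.471, 0.144, 0.012]), 0.6)]
grip (0.452, 24.8) [-0.56514304  0.81458116  3.31695469]
[-1.01209461  0.31950404  0.06760607] [-0.80489349 -4.80438471  3.86277149] [ 0.62119193 -0.33356917  0.05463339] [-0.59645514  0.75057851  0.05247885  0.8706235  -0.00211042 -0.04669147]
[[0.6195, -0.3334, 0.0396, 0.0383, np.float64(0.2978)]] [[0.6242, -0.3335, 0.0404, 0.0391, np.float64(0.2978)]]
73.5667
```

View pics/t.png

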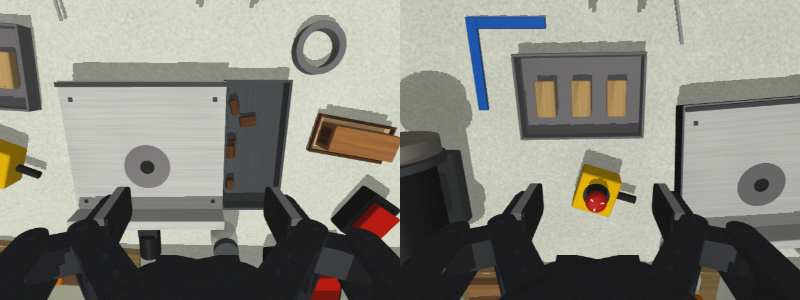

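Run:
```python
from h import *
for c in("side","scene"):
    T=camT(c); im=bot.camera(c)
    cv2.imwrite(f"pics/{c}_f.png",im[...,::-1])
    g=lambda n:[r for r in rects(T,cv2.imread(f"pics/{n}.png")[...,::-1],"red",.074,60) if r[1]<-.25 and r[0]>.55]
    print(c,g(c+"0"),g(c+"_f"), "2side latched" , g("s2side") if c=="side" else "")
for t in("glue","screwjar","tape"): print(t,[d["bbox"] for d in bot.search_frame("scene",t)][:1])
```

```text
side [[0.6203, -0.3297, 0.0375, 0.0343, np.float64(1.2202)]] [[0.6191, -0.3302, 0.0364, 0.0355, np.float64(-0.2221)]] 2side latched [[0.6168, -0.3342, 0.037, 0.0363, np.float64(-1.5475)]]
scene [[0.6222, -0.3341, 0.0383, 0.0346, np.float64(0.373)]] [[0.6221, -0.3333, 0.0419, 0.0341, np.float64(-0.2019)]] 2side latched 
glue [[272.1, 317.1, 35.3, 80.3]]
screwjar [[400.3, 273.6, 33.4, 44.0]]
tape [[328.4, 181.9, 31.4, 27.4]]
```

```bash
python3 -c "
from cell import bot
print(bot.close_job())"
```

```text
the job is handed in; nothing more can be done
None
```

The job is handed in, all steps done in the order asked: stop latched, three blanks in the grey box, all five chips in the tray, the block back in its rest, and the mushroom head turned and back up in the final pictures (about 74 s of the 210 s).

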